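# Click the locking pin home and tug-test it

## Task

Take the red-knobbed locking pin out of the wooden rack and push it straight down into the round hole of the aluminium receiver on top of the pull gauge in the red vice until it clicks fully home. Then prove that the catch holds it: pull straight up on its knob with a steady 15 N, give or take 3 N, for two seconds, never harder than 25 N, and let go with the pin back down, fully home. Do not disturb the yellow-knobbed pin, the hammer, the wrench or the blue can.

Things in the scene. Friction and masses are not known exactly. Their poses are not given: they have to be found in the camera images.
- pin: locking pin to fit: steel, red knob, about 90 g, hanging upright by its flange in one of the rack holes. Origin on its axis at the underside of the flange, z along the axis to the knob. Flange 32 mm diameter, 4 mm thick; above it a plain round knob 22 mm diameter, z = 4 to 44 mm; below it the shank, 51 mm long, at most 16 mm diameter
- pin_nose (a point): tip of the pin's conical nose, 51 mm below the pin's origin. The nose widens from 4 mm here to 16 mm diameter 15 mm higher, then a 4 mm long lip of 16 mm diameter, then (32 to 17 mm below the origin) a neck of 8 mm diameter behind which the catches close, then a taper to the 14.4 mm shank (7 mm below the origin)
- spare: a second pin of the same shape with a yellow knob, in the other rack hole; leave it alone. Same frame as the red one.
- rack: fixed block of light wood 60 x 150 x 62 mm (x, y, z), origin at the centre of its underside, with two upright 21 mm through holes at y = +40 and y = -40 mm, one pin in each (which is which varies).
- receiver: aluminium receiver 56 x 56 mm of the pull gauge held in the red vice, its top 185 mm above the bench. Origin at the centre of the hole's mouth in the top face, z up. Hole 18.4 mm diameter with 3 mm chamfer. Pin fully home: flange on the top face (pin origin at this origin). Nothing stands higher than the top face within 60 mm of the hole. It moves only up, against the gauge spring, 10 N per mm
- catch (a point): inside the receiver, 30 mm below its mouth, on the hole's axis: two sprung catches that part for the pin's nose (push of roughly 3 to 8 N) and snap shut over its lip before the flange lands. A caught pin has free axial play, 1.5 to 7.5 mm, different each time and not to be seen, before it draws the receiver up (1.5 mm at 15 N); one not clicked in slides out again at a few newtons
- needle (a joint): angle of the red needle on the gauge's round white dial (on the vice jaw on the far side from the robot, 56 mm wide): 0 when nothing is pulled, growing by 0.05 rad per newton of upward pull on the receiver; 0.75 at 15 N, 1.25 at 25 N. Green marks on the dial run from 12 to 18 N.
- hammer: hammer lying on the bench, a bystander; about 300 mm long.
- wrench: wrench lying on the bench, a bystander.
- oilcan: blue can, 48 mm in diameter and 110 mm tall, standing on the bench, a bystander. Origin at the centre of its underside.
Mind the look-alikes: they are no part of the job. Leave any black or green look-alike of the pin alone.

How it is judged:
On the way, in this order (a step that is already met when the one before it is completed fails the run):
1. the red pin is in the receiver, clicked home (horizontal distance between pin and receiver below 0.004 m and z of pin in the frame of receiver below 0.003 m and value of joint needle below 0.3 rad), for 0.1 s.
2. the pin is pulled straight up with 12 to 18 N on the gauge for 1.5 s without a break, by the pin alone, and stays caught (value of joint needle between 0.6 and 0.9 rad and z of pin in the frame of receiver below 0.01 m and horizontal distance between pin and receiver below 0.004 m and angle between the z axis of pin and the z axis of receiver, either way round below 0.12 rad and contact force between pin and receiver above 5 N and contact force between the fingers and receiver below 1 N), for 1.5 s.
At the end, for the whole second after the job is handed in: the red pin rests in the receiver's hole, released: its flange within 3 mm of the top face, its axis within 4 mm and 0.12 rad of the hole's, the gauge back below 3 N (horizontal distance between pin and receiver below 0.004 m and z of pin in the frame of receiver below 0.003 m and angle between the z axis of pin and the z axis of receiver, either way round below 0.12 rad and value of joint needle below 0.15 rad and linear speed of pin below 0.02 m/s); the robot touches nothing.
It fails at once if the gauge is pulled beyond 25 N (value of joint needle above 1.25 rad).
It fails at once if the yellow-knobbed pin is disturbed (moved 15 mm) (distance of spare from where it was at the start of the episode above 0.015 m).
It fails at once if the hammer is moved 25 mm (distance of hammer from where it was at the start of the episode above 0.025 m).
It fails at once if the wrench is moved 25 mm (distance of wrench from where it was at the start of the episode above 0.025 m).
It fails at once if the blue can is moved 25 mm (distance of oilcan from where it was at the start of the episode above 0.025 m).
It also fails if it takes over 72 s, if anything falls off the work surface, if the arm or the gripper's body presses on something with over 40 N, if the wrist force passes 120 N, or if a joint passes its speed limit or range.

## Robot

A 6-joint arm with a two-finger parallel gripper is mounted at the origin on the work surface. World frame = base frame: x ahead of the robot, y to its left, z up, the work surface at z = 0. Lengths are in m, angles in rad, forces in N, time in s.
With the tool pointing down it reaches from about 0.325 to 0.9 m from the base axis. Payload 3.5 kg.
Tool frame: the origin (TCP) lies at the very end of the fingers, on their centre line; the grasp point (between the pads) lies 19 mm behind it; z points along the fingers, y is the line along which they close (so a half turn about z gives the same grasp; the last joint's range is limited). The gripper opens to 85 mm and grips with 20 to 120 N. Pads are 22 mm wide; open, the fingers measure 114 mm over their backs; the gripper's body (76 mm by 85 mm) begins 54 mm behind the grasp point. The pads swing forward as they close: fully open they stand 13 mm farther back than shut.
Start: joints at [1.047, 0.276, -0.026, 1.268, 0, 1.467], TCP at [0.255, 0.57, 0.231] pointing down, gripper open.
Joint ranges: [-3.12, 3.12], [-0.85, 1.88], [-1.08, 1.24], [-1.95, 2.15], [-1.57, 1.53], [-3.14, 3.14]. Speed limits (rad/s): [2.57, 2.57, 3.14, 3.14, 3.14, 3.14].

## Interface

Orientations are given as a 3x3 rotation matrix whose columns are the frame's x, y, z axes.
In Python, from workcell import robot gives the robot as it stands. The module is installed in compiled form; this text tells all that it offers.
- The arm moves only by the shell command python3 -m inch 'ROWS' [FORCE]. ROWS is JSON, a list that holds one entry, the list of rows, each a list of 5 numbers: the opening, from -1 (shut) to 1 (fully open), then the shift along the tool's x, y, z in m, then the turn about the tool's z in degrees. A call has 1 to 12 rows; each row shifts and turns the commanded pose from where the row before left it, along the tool's axes as they then stand; what a row does not reach is not made up. A row lasts 1/12 s, in which the tool goes at most 41.7 mm and 7.16 degrees, less where a joint would pass 70% of its speed; a pose out of reach is approached as far as the arm can. A call is refused whole if a number of a shift passes 0.0417 or a number of a turn 7.16, either way. A call with a gripper value outside its range is refused whole. The fingers move at their own pace and stop on an object; FORCE is the grip in N (left out, the last holds). Time passes only in rows, so rows that do not move let the fingers close. It gives the time, the measured TCP pose, the force, the opening and the grip force at its end, in the units of the state.
- robot.sense(): the state, without advancing time (a new reading comes with each control period).
- robot.snapshot(name): name is "scene" or "top"; returns (picture, depth): 480x640x3 uint8, blue, green, red; 480x640 float32, m along the optical axis (not along the pixel's ray), 0 where there is no reading.
- robot.get_calibration(name): a dict with "fx", "fy", "cx", "cy" (pixels), "k1" (the pictures are not rectified: a ray, as slopes to the right and down, at radius r is drawn at 1 + k1 r^2 times it, then the intrinsics apply), "eye" and "orientation" of the camera in the world. Camera axes: x right, y down, z forward; pixel columns grow to the right and rows downward; lengths in m; the calibration is good to about 2 mm. A picture is of the moment at which its call begins. get_calibration takes no time and is no camera call.
- robot.hand_in(): hands the job in; it is judged then, once.
The state is a dict: "time": time; "joint_pos": joint angles; "dq": joint speeds; "effort": joint torques, N m; "tcp_pos": TCP position; "tool_rot": TCP orientation; "wrist_force": force on the tool from outside, world axes, zero at the start; "ft_torque": the same for the moment, N m; "width": finger opening in m; "gripper_force": force on a finger pad.
Only numpy, scipy, OpenCV 4.12 (cv2) and the standard library are available. Lean on these libraries where they do the work, as an engineer would, in place of code of your own. Each camera call takes 0.05 s, during which the arm holds its last target. There are 200 camera calls.

## Working session

There is one attempt and no reset: what is moved stays moved. The work goes in short steps, Python scripts to look and compute and a shell command to move; the robot and the scene stay as the last step left them, time stands still between calls to the robot, and variables do not carry over. Pictures are saved under pics/ and viewed, at most 10 in all, crops included, and the job is handed in when it is done.

```bash
mkdir -p pics
cat > h.py <<'E'
import numpy as np, cv2
from workcell import robot
def snap(n,f):
    p,d=robot.snapshot(n); cv2.imwrite(f'pics/{f}.png',p); np.save(f'pics/{f}.npy',d); return p,d
def ray(n,u,v):
    c=robot.get_calibration(n); K=np.array([[c['fx'],0,c['cx']],[0,c['fy'],c['cy']],[0,0,1.]])
    s=cv2.undistortPoints(np.array([[[u,v]]],float),K,np.array([c['k1'],0,0,0]))[0,0]
    return np.array(c['eye']),np.array(c['orientation'])@np.array([s[0],s[1],1])
def onz(n,u,v,z):
    e,r=ray(n,u,v); return e+r*(z-e[2])/r[2]
def pt(n,u,v,d):
    e,r=ray(n,u,v); return e+r*d
E
python3 - <<'E'
from h import *
for n in("scene","top"):
    snap(n,n+'0'); print(robot.get_calibration(n))
s=robot.sense(); print(s['tool_rot'],s['tcp_pos'],s['width'],s['wrist_force'])
E
```

```text
{'fx': 577.1405940548882, 'fy': 577.1405940548882, 'cx': 321.00344324136756, 'cy': 247.72305468297586, 'k1': -0.10970218203541059, 'eye': array([0.89345197, 0.63868887, 0.95774223]), 'orientation': array([[-0.88490622,  0.34026034, -0.31806269],
       [ 0.46545503,  0.67109668, -0.57704493],
       [ 0.01710531, -0.65867453, -0.75223352]])}
{'fx': 599.9526089061665, 'fy': 599.9526089061665, 'cx': 323.21146555208, 'cy': 242.66326034271535, 'k1': -0.15182326309945426, 'eye': array([ 0.25753801, -0.01375101,  1.4335954 ]), 'orientation': array([[ 0.01582489, -0.97502524,  0.22152956],
       [-0.99987285, -0.01586617,  0.0015933 ],
       [ 0.00196132, -0.22152661, -0.97515235]])}
[[-9.12776043e-01  4.08459112e-01 -1.02416620e-03]
 [ 4.08460345e-01  9.12774311e-01 -1.78962489e-03]
 [ 2.03844003e-04 -2.05185800e-03 -9.99997874e-01]] [0.25494092 0.56986064 0.23023528] 0.08545501398974673 [ 0.23122281 -0.39592962 -0.40010923]
```

View pics/scene0.png

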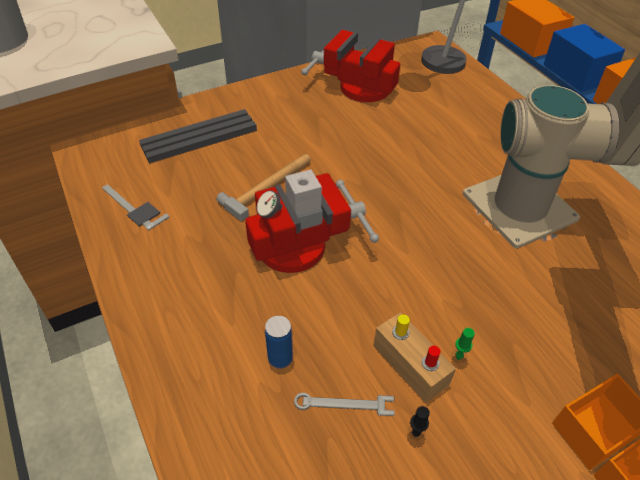

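View pics/top0.png

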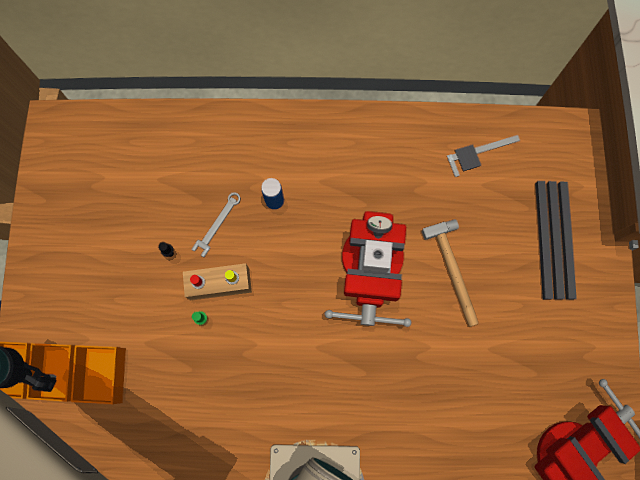

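Both views show the red pin in the rack, at scene (433,355) and top (197,281). The receiver hole is at scene (303,183) and top (378,254), and the dial is at top (379,222). The yellow pin is at top (230,276), with black and green look-alikes close by.

Run:
```python
from h import *
def blobs(n,box,f,amin=15):
    p=cv2.imread(f'pics/{n}0.png'); u0,v0,u1,v1=box; h=cv2.cvtColor(p[v0:v1,u0:u1],cv2.COLOR_BGR2HSV)
    m=f(h).astype(np.uint8); k,l,s,c=cv2.connectedComponentsWithStats(m)
    return [(c[i]+[u0,v0],s[i]+np.array([u0,v0,0,0,0]),l==i) for i in range(1,k) if s[i,4]>amin]
red=lambda h:((h[...,0]<5)|(h[...,0]>175))&(h[...,1]>190)&(h[...,2]>70)
yel=lambda h:(abs(h[...,0].astype(int)-28)<5)&(h[...,1]>180)&(h[...,2]>120)
D={n:np.load(f'pics/{n}0.npy') for n in('scene','top')}
for n,b in(('top',(182,262,252,300)),('scene',(375,310,455,395))):
  for nm,f in(('red',red),('yel',yel)):
    for c,s,m in blobs(n,b,f):
      vs,us=np.nonzero(m); P=np.array([pt(n,u+b[0],v+b[1],D[n][v+b[1],u+b[0]]) for u,v in zip(us,vs)])
      T=P[P[:,2]>np.percentile(P[:,2],95)-.003]
      print(n,nm,c.round(1),s,'ztop',P[:,2].max().round(4),'topmean',T.mean(0).round(4),'mid',((T.max(0)+T.min(0))/2).round(4))
dark=lambda h:h[...,2]<95
for n,b in(('top',(366,244,390,266)),('scene',(292,174,314,192))):
  for c,s,m in blobs(n,b,dark,8):
    print(n,'hole',c.round(1),s,onz(n,*c,.185).round(4))
  big=(355,225,400,280) if n=='top' else(270,160,340,220)
  g=np.array([pt(n,u,v,D[n][v,u]) for v in range(big[1],big[3]) for u in range(big[0],big[2])])
  g=g[abs(g[:,2]-.185)<.004]; print(n,'face',g.mean(0).round(4),len(g),cv2.minAreaRect((g[:,:2]*1000).astype(np.float32)))
for n,f in (('top',4),('scene',4)):
  p=cv2.imread(f'pics/{n}0.png'); 
  q=[p[240:330,150:260],p[200:290,330:440]] if n=='top' else [p[305:395,370:480],p[150:240,240:350]]
  cv2.imwrite(f'pics/crop_{n}.png',cv2.resize(np.hstack(q),None,fx=3.6,fy=3.6,interpolation=cv2.INTER_CUBIC))
a=np.vstack([cv2.imread('pics/crop_top.png'),cv2.imread('pics/crop_scene.png')]);cv2.imwrite('pics/crop.png',cv2.resize(a,(733,600)))
```

```text
top red [195.5 279.9] [190 275  12  11  90] ztop 0.1118 topmean [0.4686 0.2768 0.1097] mid [0.4696 0.2775 0.1099]
top yel [229.  274.6] [225 270  10  10  64] ztop 0.1132 topmean [0.4824 0.1993 0.1101] mid [0.4814 0.1989 0.1106]
scene red [432.2 356. ] [425 346  15  21 218] ztop 0.9577 topmean [0.4756 0.2859 0.1184] mid [0.6769 0.4551 0.5315]
scene yel [402.2 324.7] [396 314  14  22 221] ztop 0.1092 topmean [0.4822 0.2019 0.1065] mid [0.4818 0.2015 0.107 ]
top hole [377.4 253.8] [374 250   8   8  45] [ 0.5188 -0.1275  0.185 ]Traceback (most recent call last):
  File "<stdin>", line 20, in <module>
  File "h.py", line 12, in pt
    e,r=ray(n,u,v); return e+r*d
        ~~~^^^^^^^
  File "h.py", line 6, in ray
    c=robot.get_calibration(n); K=np.array([[c['fx'],0,c['cx']],[0,c['fy'],c['cy']],[0,0,1.]])
ValueError: time passes only in moves, steps and waits
```

```bash
sed -i 's/c=robot.get_calibration(n);/c=cal(n);/' h.py; sed -i '2a import functools\ncal=functools.cache(lambda n: robot.get_calibration(n))' h.py
cat > m.py <<'E'
from h import *
def face(n,D,b,z,tol=.004):
    g=np.array([pt(n,u,v,D[v,u]) for v in range(b[1],b[3]) for u in range(b[0],b[2]) if D[v,u]>0])
    g=g[abs(g[:,2]-z)<tol]; return g
E
python3 - <<'E'
from m import *
for n,b,k,hb in(('top',(355,225,400,280),(182,262,212,292),(366,244,390,266)),('scene',(270,160,340,220),(415,335,450,375),(290,172,316,194))):
  D=np.load(f'pics/{n}0.npy'); p=cv2.imread(f'pics/{n}0.png'); g=face(n,D,b,.185)
  print(n,'face',g.mean(0).round(4),len(g),cv2.minAreaRect((g[:,:2]*1000).astype(np.float32)))
  q=face(n,D,k,.106,.006); print('knob',q.mean(0).round(4),len(q),cv2.minAreaRect((q[:,:2]*1000).astype(np.float32)))
  s=cv2.cvtColor(p,cv2.COLOR_BGR2GRAY)[hb[1]:hb[3],hb[0]:hb[2]]
  _,m=cv2.threshold(s,0,255,cv2.THRESH_BINARY_INV|cv2.THRESH_OTSU); kk,l,st,c=cv2.connectedComponentsWithStats(m)
  for i in range(1,kk):
    if st[i,4]>8: print('dark',c[i]+hb[:2],st[i],onz(n,*(c[i]+hb[:2]),.185).round(4))
b=(170,250,262,310);D=np.load('pics/top0.npy');r=face('top',D,b,.062,.005);print('rack',cv2.minAreaRect((r[:,:2]*1000).astype(np.float32)))
q=[]
for n in('top','scene'):
  p=cv2.imread(f'pics/{n}0.png'); 
  q.append(np.hstack([p[240:330,150:260],p[200:290,330:440]] if n=='top' else [p[305:395,370:480],p[150:240,240:350]]))
cv2.imwrite('pics/crop.png',cv2.resize(np.vstack(q),None,fx=3.3,fy=3.3,interpolation=cv2.INTER_CUBIC))
E
```

```text
top face [ 0.5191 -0.1284  0.1856] 551 ((519.2380981445312, -128.54676818847656), (56.33383560180664, 57.2515754699707), 84.57897186279297)
knob [0.47   0.277  0.1063] 79 ((470.21246337890625, 276.97698974609375), (21.322898864746094, 20.5213623046875), 47.48780822753906)
dark [377.54929577 253.98591549] [ 7  6 10  9 71] [ 0.5184 -0.1277  0.185 ]
scene face [ 0.5166 -0.1247  0.1847] 552 ((515.7495727539062, -125.42314147949219), (62.732757568359375, 57.88233947753906), 83.00716400146484)
knob [0.4695 0.2807 0.1058] 120 ((468.48016357421875, 279.9106140136719), (20.909263610839844, 19.781808853149414), 23.174833297729492)
dark [293.38888889 172.55555556] [ 0  0 10  3 18] [ 0.5227 -0.1571  0.185 ]
dark [302.57142857 181.79591837] [ 8  7 10  6 49] [ 0.5185 -0.1241  0.185 ]
dark [291.22727273 190.63636364] [ 0 14  5  8 22] [ 0.5496 -0.1112  0.185 ]
dark [308.60714286 191.67857143] [ 7 17 19  5 56] [ 0.5207 -0.0933  0.185 ]
rack ((500.5113220214844, 254.69338989257812), (115.41512298583984, 176.5350341796875), 7.8243513107299805)
```

View pics/crop.png

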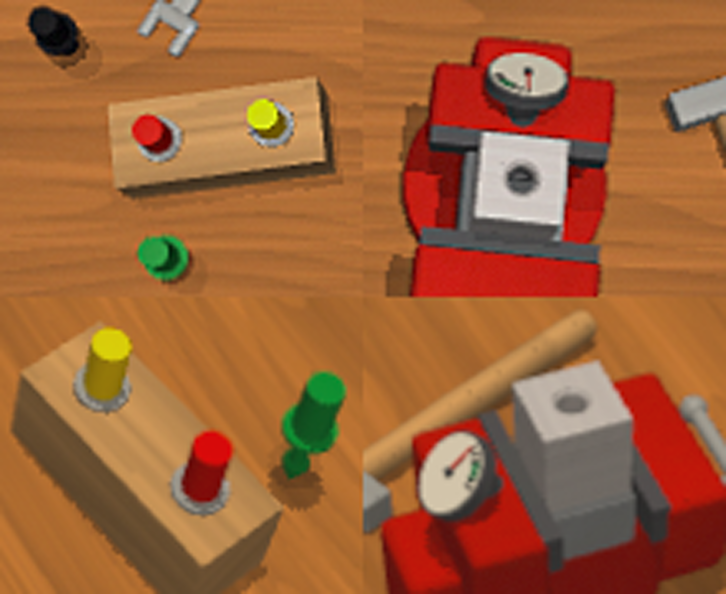

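The red pin is at about (0.4695, 0.2787) and the receiver at about (0.518, -0.126). The two cameras disagree by a constant 3.5 mm in y, so I'm using the mean. Next I'll move above the pin.

```bash
python3 -m inch '[[[0.1,-0.035,-0.0198,0,0],[0.1,-0.035,-0.0198,0,0],[0.1,-0.035,-0.0198,0,0],[0.1,-0.035,-0.0198,0,0],[0.1,-0.035,-0.0198,0,0],[0.1,-0.035,-0.0198,0,0],[0.1,-0.035,-0.0198,0,0],[0.1,-0.035,-0.0198,0,0],[0.1,-0.035,-0.0198,0,0],[0.1,0,0,0.01,0],[0.1,0,0,0,0],[0.1,0,0,0,0]]]' 30
python3 -c "
from h import *
s=robot.sense();print(s['tool_rot'].round(4),s['tcp_pos'],s['wrist_force'],s['time'],s['width'])
d=np.array([.4695,.2787,.071])-s['tcp_pos'];print('delta tool',s['tool_rot'].T@d)
snap('scene','s1');snap('top','t1')"
```

```text
time: 1.1
tcp_pos: [0.469, 0.2787, 0.2202]
tool_rot: [[-0.912, 0.409, -0.003], [0.409, 0.912, -0.001], [0.002, -0.002, -1.0]]
wrist_force: [0.2, 0.5, 0.7]
width: 0.0471
gripper_force: 0.0
[[-9.125e-01  4.092e-01 -2.800e-03]
 [ 4.092e-01  9.125e-01 -6.000e-04]
 [ 2.300e-03 -1.700e-03 -1.000e+00]] [0.46901384 0.2787481  0.22022197] [0.24897453 0.53487086 0.69320219] 1.1 0.047078218170745784
delta tool [-0.0008096   0.00041356  0.14922   ]
```

View pics/s1.png

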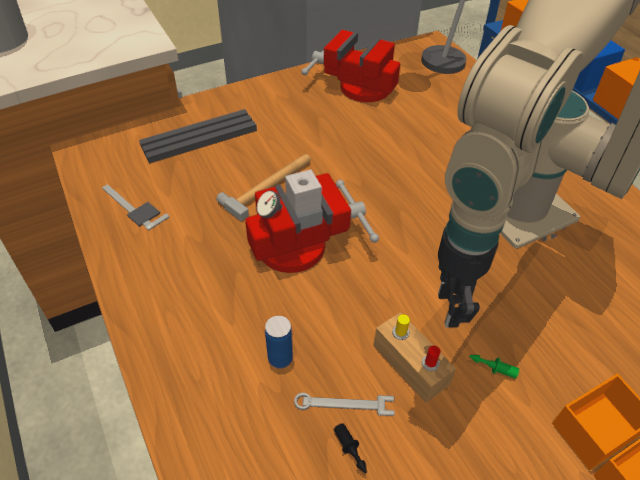

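The gripper hangs above the rack with its tip near (458,320), roughly over the red pin. The green and black look-alikes have toppled by themselves, clear of the path. Next I'll descend slowly and close.

```bash
python3 -m inch '[[[0.1,-0.0008,0.0004,0.025,0],[0.1,0,0,0.025,0],[0.1,0,0,0.025,0],[0.1,0,0,0.025,0],[0.1,0,0,0.025,0],[0.1,0,0,0.024,0],[0.1,0,0,0,0],[0.1,0,0,0,0],[-1,0,0,0,0],[-1,0,0,0,0],[-1,0,0,0,0],[-1,0,0,0,0]]]' 30
python3 -m inch '[[[-1,0,0,0,0],[-1,0,0,0,0],[-1,0,0,0,0],[-1,0,0,0,0]]]' 60
```

```text
time: 2.2
tcp_pos: [0.4725, 0.2803, 0.0746]
tool_rot: [[-0.913, 0.408, 0.003], [0.408, 0.913, 0.002], [-0.002, 0.004, -1.0]]
wrist_force: [-1.0, -0.0, 6.8]
width: 0.0212
gripper_force: 29.8
time: 2.53
tcp_pos: [0.4725, 0.2803, 0.0747]
tool_rot: [[-0.913, 0.408, 0.003], [0.408, 0.913, 0.003], [-0.002, 0.004, -1.0]]
wrist_force: [-2.0, 1.4, 7.2]
width: 0.0205
gripper_force: 58.3
```

The knob is gripped (width 21 mm). Next I'll lift it straight up.

```bash
python3 -m inch '[[[-1,0,0,-0.01,0],[-1,0,0,-0.02,0],[-1,0,0,-0.03,0],[-1,0,0,-0.035,0],[-1,0,0,-0.035,0],[-1,0,0,-0.035,0],[-1,0,0,-0.035,0],[-1,0,0,0,0],[-1,0,0,0,0]]]' 60
python3 -c "
from h import *
s=robot.sense();print(s['tool_rot'].round(4),s['tcp_pos'],s['wrist_force'],s['time'])
snap('scene','s2');snap('top','t2')
q=[cv2.imread('pics/%s.png'%n)[a:a+150,b:b+200] for n,a,b in(('s2',220,360),('t2',200,110))]
cv2.imwrite('pics/c2.png',cv2.resize(np.vstack(q),None,fx=2,fy=2))"
```

```text
time: 3.28
tcp_pos: [0.4727, 0.2797, 0.2759]
tool_rot: [[-0.913, 0.409, 0.006], [0.409, 0.913, 0.003], [-0.005, 0.005, -1.0]]
wrist_force: [-1.0, 0.3, -1.4]
width: 0.0202
gripper_force: 58.9
[[-0.9126  0.4087  0.0063]
 [ 0.4088  0.9126  0.0025]
 [-0.0047  0.0049 -1.    ]] [0.47267937 0.27972827 0.27590667] [-0.95467297  0.25188158 -1.38962425] 3.2833
```

View pics/c2.png

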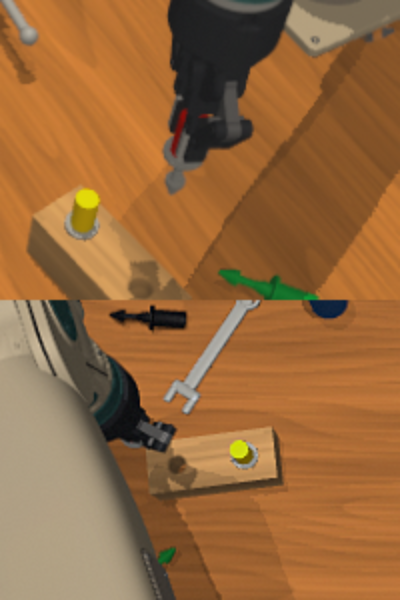

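The pin hangs upright in the gripper, with its nose at about (175,185) in the scene crop. The yellow pin is undisturbed and the red pin's hole is empty. Next I'll carry the pin over the receiver.

```bash
python3 -m inch '[[[-1,-0.019,-0.0317,0,0],[-1,-0.019,-0.0317,0,0],[-1,-0.019,-0.0317,0,0],[-1,-0.019,-0.0317,0,0],[-1,-0.019,-0.0317,0,0],[-1,-0.019,-0.0317,0,0],[-1,-0.019,-0.0317,0,0],[-1,-0.019,-0.0317,0,0],[-1,-0.019,-0.0317,0,0],[-1,-0.019,-0.0317,0,0],[-1,-0.019,-0.0317,0,0],[-1,0,0,0,0]]]' 60
python3 -m inch '[[[-1,0,0,0,0],[-1,0,0,0,0],[-1,0,0,0,0],[-1,0,0,0,0]]]' 60
python3 -c "
from h import *
s=robot.sense();print(s['tool_rot'].round(4),s['tcp_pos'],s['wrist_force'],s['time'])
snap('scene','s3');snap('top','t3')
q=[cv2.imread('pics/%s.png'%n)[a:a+150,b:b+180] for n,a,b in(('s3',90,220),('t3',180,290))]
cv2.imwrite('pics/c3.png',cv2.resize(np.hstack(q),None,fx=2.2,fy=2.2))"
```

```text
time: 4.38
tcp_pos: [0.5188, -0.1299, 0.2696]
tool_rot: [[-0.91, 0.414, -0.003], [0.414, 0.91, -0.002], [0.002, -0.003, -1.0]]
wrist_force: [0.6, -0.5, -2.1]
width: 0.0206
gripper_force: 59.3
time: 4.72
tcp_pos: [0.5187, -0.123, 0.2717]
tool_rot: [[-0.914, 0.407, -0.001], [0.407, 0.914, 0.001], [0.002, 0.0, -1.0]]
wrist_force: [0.6, -0.9, -1.0]
width: 0.0203
gripper_force: 59.3
[[-9.135e-01  4.068e-01 -1.400e-03]
 [ 4.068e-01  9.135e-01  7.000e-04]
 [ 1.500e-03  1.000e-04 -1.000e+00]] [ 0.51870385 -0.12303389  0.27167733] [ 0.55063307 -0.88480121 -0.98028059] 4.7167
```

View pics/c3.png

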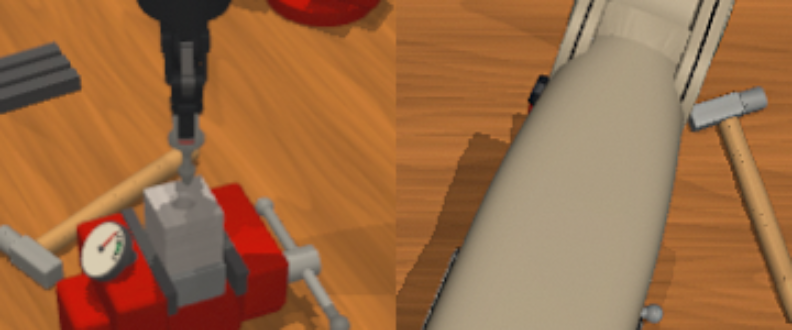

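Run:
```python
from m import *
D=np.load('pics/s30.npy') if 0 else np.load('pics/s3.npy')
p=cv2.imread('pics/s3.png')
for v in range(140,180):
  r=[(u,*pt('scene',u,v,D[v,u])) for u in range(285,325) if D[v,u]>0]
  r=[x for x in r if abs(x[1]-.518)<.04 and abs(x[2]+.125)<.04 and x[3]>.192]
  if r:
    a=np.array(r); print(v,int(a[0,0]),int(a[-1,0]),len(a),a[:,1:].mean(0).round(4), a[:,3].min().round(4))
```

```text
140 298 303 4 [ 0.5389 -0.0876  0.322 ] 0.3211
141 298 303 6 [ 0.5361 -0.0954  0.3133] 0.2792
142 298 310 13 [ 0.526  -0.1017  0.303 ] 0.2776
143 299 310 12 [ 0.5245 -0.1027  0.2995] 0.2949
144 299 310 12 [ 0.5248 -0.1021  0.2977] 0.2933
145 299 310 12 [ 0.5251 -0.1016  0.2959] 0.2909
146 299 310 12 [ 0.525  -0.1017  0.2934] 0.2896
147 299 310 12 [ 0.5254 -0.101   0.2918] 0.2868
148 299 310 11 [ 0.5264 -0.1006  0.2901] 0.2839
149 298 311 14 [ 0.5227 -0.1064  0.2822] 0.2604
150 298 312 15 [ 0.5215 -0.1067  0.2792] 0.2603
151 297 313 17 [ 0.5212 -0.1074  0.2762] 0.2607
152 297 313 17 [ 0.5215 -0.1068  0.2744] 0.2613
153 297 313 17 [ 0.5219 -0.106   0.2728] 0.2606
154 297 312 16 [ 0.5213 -0.1094  0.2677] 0.2608
155 297 312 16 [ 0.5197 -0.1127  0.2623] 0.2574
156 299 311 13 [ 0.52   -0.1099  0.262 ] 0.2591
157 300 309 10 [ 0.5216 -0.1088  0.261 ] 0.2587
158 302 307 6 [ 0.5189 -0.1143  0.2535] 0.2491
159 303 307 5 [ 0.5167 -0.1165  0.2486] 0.2475
160 303 306 4 [ 0.5167 -0.1187  0.2445] 0.2422
161 303 306 4 [ 0.5163 -0.1194  0.2413] 0.2401
162 303 306 4 [ 0.5165 -0.1192  0.239 ] 0.2369
163 303 306 4 [ 0.5168 -0.1185  0.2372] 0.2352
164 302 307 6 [ 0.5149 -0.1225  0.2309] 0.2263
165 301 308 8 [ 0.5154 -0.1214  0.2294] 0.2255
166 301 309 9 [ 0.5151 -0.1199  0.228 ] 0.2257
167 301 309 9 [ 0.5154 -0.1193  0.226 ] 0.224
168 302 308 7 [ 0.5172 -0.1157  0.227 ] 0.2249
169 302 308 7 [ 0.517  -0.1161  0.2241] 0.2216
170 303 307 5 [ 0.5174 -0.1153  0.2223] 0.2202
171 303 307 5 [ 0.5167 -0.1167  0.2183] 0.2163
172 304 306 3 [ 0.5168 -0.1165  0.216 ] 0.2149
173 304 306 3 [ 0.5157 -0.1189  0.2111] 0.2108
```

The pin is about 3 mm off the hole axis. The nose is at about (305,173) and the hole at (303,182). I'll correct this and come down just above the mouth.

```bash
python3 -m inch '[[[-1,-0.0032,-0.001,0.006,0],[-1,0,0,0.006,0],[-1,0,0,0.006,0],[-1,0,0,0,0],[-1,0,0,0,0],[-1,0,0,0,0],[-1,0,0,0,0],[-1,0,0,0,0]]]' 60
python3 - <<'E'
from m import *
s=robot.sense();print(s['tcp_pos'],s['tool_rot'][:,2],s['wrist_force'],s['time'])
p,D=snap('scene','s4')
for v in range(155,188):
  r=[(u,*pt('scene',u,v,D[v,u])) for u in range(285,325) if D[v,u]>0]
  r=[x for x in r if abs(x[1]-.518)<.04 and abs(x[2]+.125)<.04 and x[3]>.189]
  if r:
    a=np.array(r); print(v,int(a[0,0]),int(a[-1,0]),len(a),a[:,1:].mean(0).round(4), a[:,3].min().round(4))
cv2.imwrite('pics/c4.png',cv2.resize(p[120:220,240:360],None,fx=5,fy=5,interpolation=cv2.INTER_CUBIC))
E
```

```text
time: 5.48
tcp_pos: [0.522, -0.1268, 0.2546]
tool_rot: [[-0.913, 0.409, 0.001], [0.409, 0.913, -0.0], [-0.001, 0.0, -1.0]]
wrist_force: [0.6, 0.4, -1.3]
width: 0.0203
gripper_force: 59.3
[ 0.52197836 -0.12683318  0.25464964] [ 5.96982630e-04 -2.37712579e-04 -9.99999794e-01] [ 0.56762223  0.396835   -1.25471721] 5.4833
155 296 309 14 [ 0.5251 -0.1101  0.2662] 0.2457
156 296 310 15 [ 0.5237 -0.1108  0.2628] 0.2457
157 295 310 16 [ 0.5246 -0.1112  0.2603] 0.2452
158 295 310 15 [ 0.5241 -0.1123  0.2569] 0.2428
159 295 310 16 [ 0.5236 -0.1132  0.2536] 0.2449
160 295 310 16 [ 0.5212 -0.1181  0.2466] 0.2432
161 295 309 15 [ 0.5229 -0.1169  0.2456] 0.2436
162 296 309 14 [ 0.5231 -0.1144  0.2452] 0.2417
163 297 307 11 [ 0.5247 -0.1134  0.2441] 0.2412
164 300 305 6 [ 0.5242 -0.1122  0.2424] 0.2405
165 300 304 5 [ 0.5209 -0.1211  0.2318] 0.2284
166 301 304 4 [ 0.5198 -0.1212  0.2287] 0.2268
167 301 304 4 [ 0.5189 -0.1231  0.2244] 0.2235
168 301 304 4 [ 0.5196 -0.1217  0.2233] 0.2212
169 301 304 4 [ 0.5187 -0.1235  0.219 ] 0.2166
170 300 305 6 [ 0.5176 -0.1258  0.2142] 0.2096
171 299 306 8 [ 0.5182 -0.1248  0.2126] 0.208
172 299 306 8 [ 0.5189 -0.1233  0.2115] 0.2086
173 299 306 8 [ 0.5196 -0.1219  0.2103] 0.2078
174 299 306 8 [ 0.5205 -0.1201  0.2095] 0.2073
175 300 305 6 [ 0.5216 -0.1179  0.2091] 0.2074
176 295 305 7 [ 0.5214 -0.1231  0.2023] 0.1899
177 301 304 4 [ 0.5202 -0.1209  0.201 ] 0.1997
178 301 304 4 [ 0.519  -0.1234  0.1958] 0.1943
179 302 303 2 [ 0.5196 -0.1222  0.1944] 0.1938
```

View pics/c4.png

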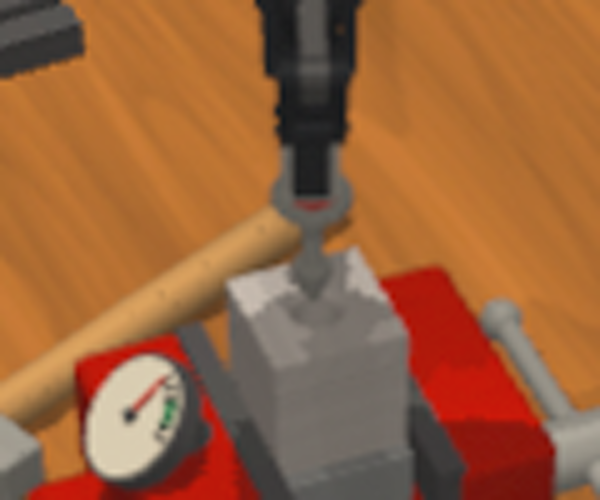

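In this view the nose sits at about (312,295), directly over the hole mouth at (318,310). The midlines agree to within about 1 mm, so I'll insert.

```bash
python3 -m inch '[[[-1,0,0,0.005,0],[-1,0,0,0.005,0],[-1,0,0,0.005,0],[-1,0,0,0.005,0],[-1,0,0,0,0],[-1,0,0,0,0]]]' 60;  python3 -m inch '[[[-1,0,0,0.004,0],[-1,0,0,0.004,0],[-1,0,0,0.004,0],[-1,0,0,0.004,0],[-1,0,0,0,0],[-1,0,0,0,0]]]' 60
```

```text
time: 6.03
tcp_pos: [0.521, -0.1267, 0.2334]
tool_rot: [[-0.913, 0.409, -0.002], [0.409, 0.913, 0.0], [0.002, -0.001, -1.0]]
wrist_force: [-0.9, -0.6, -1.5]
width: 0.0206
gripper_force: 59.4
time: 6.53
tcp_pos: [0.5212, -0.1268, 0.2175]
tool_rot: [[-0.913, 0.409, -0.001], [0.409, 0.913, -0.0], [0.001, -0.001, -1.0]]
wrist_force: [-1.1, -2.0, -2.0]
width: 0.0202
gripper_force: 59.0
```

```bash
python3 -m inch '[[[-1,0,0,0.004,0],[-1,0,0,0.004,0],[-1,0,0,0.002,0],[-1,0,0,0,0],[-1,0,0,0,0]]]' 60;  python3 -m inch '[[[-1,0,0,0.004,0],[-1,0,0,0.004,0],[-1,0,0,0,0],[-1,0,0,0,0]]]' 60; python3 -m inch '[[[-1,0,0,0.002,0],[-1,0,0,0.002,0],[-1,0,0,0,0],[-1,0,0,0,0]]]' 60
```

```text
time: 6.95
tcp_pos: [0.5217, -0.1262, 0.2078]
tool_rot: [[-0.913, 0.408, -0.0], [0.408, 0.913, 0.001], [0.001, 0.001, -1.0]]
wrist_force: [-0.7, 0.0, -1.2]
width: 0.0204
gripper_force: 59.2
time: 7.28
tcp_pos: [0.5218, -0.1265, 0.1997]
tool_rot: [[-0.913, 0.408, -0.0], [0.408, 0.913, 0.001], [0.0, 0.0, -1.0]]
wrist_force: [0.1, 0.3, -1.3]
width: 0.0209
gripper_force: 59.4
time: 7.62
tcp_pos: [0.5223, -0.1268, 0.1979]
tool_rot: [[-0.913, 0.408, 0.002], [0.408, 0.913, -0.0], [-0.002, 0.0, -1.0]]
wrist_force: [-1.6, 1.2, 4.0]
width: 0.0205
gripper_force: 60.4
```

```bash
python3 -m inch '[[[-1,0,0,0.002,0],[-1,0,0,0,0],[-1,0,0,0,0]]]' 60;  python3 -m inch '[[[-1,0,0,0.002,0],[-1,0,0,0,0],[-1,0,0,0,0]]]' 60; python3 -m inch '[[[-1,0,0,0.003,0],[-1,0,0,0,0],[-1,0,0,0,0]]]' 60
```

```text
time: 7.87
tcp_pos: [0.5224, -0.1268, 0.1978]
tool_rot: [[-0.913, 0.408, 0.002], [0.408, 0.913, -0.001], [-0.003, 0.0, -1.0]]
wrist_force: [-5.4, 2.7, 15.7]
width: 0.0203
gripper_force: 61.5
time: 8.12
tcp_pos: [0.5224, -0.1268, 0.1977]
tool_rot: [[-0.913, 0.408, 0.003], [0.408, 0.913, -0.001], [-0.004, 0.0, -1.0]]
wrist_force: [-9.9, 4.2, 24.1]
width: 0.0202
gripper_force: 62.4
time: 8.37
tcp_pos: [0.5225, -0.1269, 0.1975]
tool_rot: [[-0.913, 0.408, 0.004], [0.408, 0.913, -0.002], [-0.005, 0.0, -1.0]]
wrist_force: [-15.8, 4.5, 36.4]
width: 0.0205
gripper_force: 63.8
```

The flange has landed: TCP stops hard at z = 0.1977, which is pin origin at 0.185. Next I'll ease the push off and feel upward for the end of the play.

```bash
python3 -m inch '[[[-1,0,0,-0.003,0],[-1,0,0,-0.003,0],[-1,0,0,-0.001,0],[-1,0,0,0,0],[-1,0,0,0,0]]]' 80;  python3 -m inch '[[[-1,0,0,-0.001,0],[-1,0,0,-0.001,0],[-1,0,0,0,0],[-1,0,0,0,0]]]' 80; python3 -m inch '[[[-1,0,0,-0.001,0],[-1,0,0,0,0],[-1,0,0,0,0]]]' 80
```

```text
time: 8.78
tcp_pos: [0.5224, -0.1269, 0.1979]
tool_rot: [[-0.913, 0.408, 0.002], [0.408, 0.913, -0.0], [-0.002, 0.0, -1.0]]
wrist_force: [-3.8, 0.7, 10.0]
width: 0.02
gripper_force: 78.3
time: 9.12
tcp_pos: [0.5221, -0.1268, 0.198]
tool_rot: [[-0.913, 0.409, 0.0], [0.409, 0.913, 0.0], [-0.0, 0.0, -1.0]]
wrist_force: [0.7, -0.4, 1.4]
width: 0.0201
gripper_force: 78.2
time: 9.37
tcp_pos: [0.5214, -0.1266, 0.1987]
tool_rot: [[-0.913, 0.408, -0.001], [0.408, 0.913, 0.0], [0.001, -0.0, -1.0]]
wrist_force: [0.3, -0.4, -0.9]
width: 0.0202
gripper_force: 78.1
```

```bash
for i in 1; do :; done; python3 -m inch '[[[-1,0,0,-0.001,0],[-1,0,0,0,0],[-1,0,0,0,0]]]' | grep -E 'tcp|force'; python3 -m inch '[[[-1,0,0,-0.001,0],[-1,0,0,0,0],[-1,0,0,0,0]]]' | grep -E 'tcp|force'; python3 -m inch '[[[-1,0,0,-0.001,0],[-1,0,0,0,0],[-1,0,0,0,0]]]' | grep -E 'tcp|force'
```

```text
tcp_pos: [0.5217, -0.1267, 0.2002]
wrist_force: [-0.8, -0.4, -1.4]
gripper_force: 78.1
tcp_pos: [0.5218, -0.1267, 0.2014]
wrist_force: [-0.1, 0.9, -0.3]
gripper_force: 78.1
tcp_pos: [0.5216, -0.1266, 0.202]
wrist_force: [0.1, 0.2, -2.7]
gripper_force: 78.2
```

```bash
python3 -m inch '[[[-1,0,0,-0.001,0],[-1,0,0,0,0],[-1,0,0,0,0]]]' | grep -E 'tcp|t_force'; python3 -m inch '[[[-1,0,0,-0.001,0],[-1,0,0,0,0],[-1,0,0,0,0]]]' | grep -E 'tcp|t_force'
```

```text
tcp_pos: [0.5214, -0.1266, 0.2026]
wrist_force: [0.2, 0.4, -6.2]
tcp_pos: [0.521, -0.1265, 0.2032]
wrist_force: [0.4, -0.5, -11.6]
```

```bash
python3 -m inch '[[[-1,0,0,-0.0008,0],[-1,0,0,0,0],[-1,0,0,0,0],[-1,0,0,0,0]]]' | grep -E 'time|tcp|t_force'
python3 - <<'E'
from h import *
p,D=snap('scene','s5'); F=[robot.sense()['wrist_force'][2]]
for i in range(4): robot.snapshot('scene'); F.append(robot.sense()['wrist_force'][2])
print(F,robot.sense()['tcp_pos'])
q=np.hstack([cv2.imread('pics/%s.png'%n)[190:222,250:285] for n in('scene0','s5')])
cv2.imwrite('pics/c5.png',cv2.resize(q,None,fx=10,fy=10,interpolation=cv2.INTER_CUBIC))
E
```

```text
time: 10.95
tcp_pos: [0.5209, -0.1264, 0.2039]
wrist_force: [0.4, -1.8, -17.0]
[np.float64(-16.98359892063857), np.float64(-17.81962991046751), np.float64(-19.07773877255707), np.float64(-17.726978095834816), np.float64(-18.770321937001547)] [ 0.52091731 -0.12643911  0.20419888]
```

View pics/c5.png

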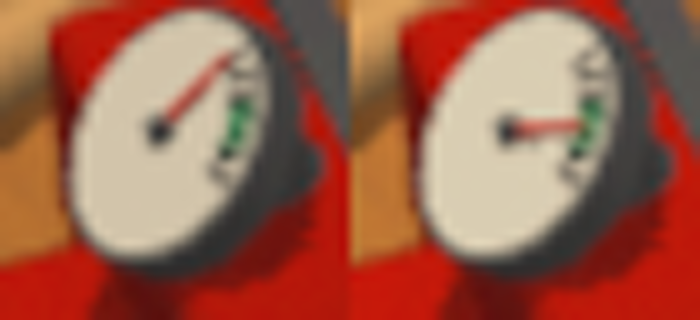

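In the left half (at rest) the needle points up-right. In the right half (now) it is in the middle of the green band, so about 15 N. The force crept up slightly, so I'll ease off 0.4 mm and hold.

```bash
python3 -m inch '[[[-1,0,0,0.0004,0],[-1,0,0,0,0],[-1,0,0,0,0],[-1,0,0,0,0]]]' | grep -E 'time|tcp|t_force'; python3 -m inch '[[[-1,0,0,0,0],[-1,0,0,0,0],[-1,0,0,0,0],[-1,0,0,0,0],[-1,0,0,0,0],[-1,0,0,0,0]]]' | grep -E 'time|tcp|t_force'
```

```text
time: 11.53
tcp_pos: [0.5212, -0.1265, 0.2042]
wrist_force: [0.6, -0.5, -19.2]
time: 12.03
tcp_pos: [0.5214, -0.1265, 0.2044]
wrist_force: [-1.1, -0.4, -20.4]
```

```bash
python3 -m inch '[[[-1,0,0,0.001,0],[-1,0,0,0,0],[-1,0,0,0,0],[-1,0,0,0,0]]]' | grep -E 'time|tcp|t_force'; python3 -m inch '[[[-1,0,0,0,0],[-1,0,0,0,0],[-1,0,0,0,0]]]' | grep -E 'time|tcp|t_force'
```

```text
time: 12.37
tcp_pos: [0.5217, -0.1266, 0.204]
wrist_force: [-2.2, 1.3, -17.5]
time: 12.62
tcp_pos: [0.5217, -0.1267, 0.2039]
wrist_force: [-2.5, -0.5, -17.0]
```

Run:
```python
from h import *
p,D=snap('scene','s6'); print(robot.sense()['wrist_force'])
def ang(p):
    h=cv2.cvtColor(p[190:222,250:285],cv2.COLOR_BGR2HSV); q=cv2.cvtColor(p[190:222,250:285],cv2.COLOR_BGR2LAB)[...,1].astype(float)-128
    v,u=np.mgrid[0:32,0:35]; k=(np.hypot(u-15.7,v-13)<8)&(q>15)&(u+.3*v<27)
    w=q*k; return np.degrees(np.arctan2((w*(v-12.8)).sum(),(w*(u-15.7)).sum()))
for n in('scene0','s5','s6'): print(n,ang(cv2.imread(f'pics/{n}.png')))
```

```text
[ -2.11322079  -0.23807011 -15.52769116]
scene0 -53.30458944454142
s5 -10.280998654659147
s6 -10.117594257895272
```

The needle angle now matches the mid-green picture, so I'll hold.

```bash
for k in 1; do :; done; python3 -m inch '[[[-1,0,0,0,0],[-1,0,0,0,0],[-1,0,0,0,0],[-1,0,0,0,0],[-1,0,0,0,0],[-1,0,0,0,0]]]' | grep -E 'time|tcp|t_force'
```

```text
time: 13.17
tcp_pos: [0.5218, -0.1267, 0.2038]
wrist_force: [-2.4, 0.4, -15.4]
```

```bash
python3 -m inch '[[[-1,0,0,0,0],[-1,0,0,0,0],[-1,0,0,0,0],[-1,0,0,0,0],[-1,0,0,0,0],[-1,0,0,0,0]]]' | grep -E 'time|tcp|t_force'
```

```text
time: 13.67
tcp_pos: [0.5218, -0.1267, 0.2038]
wrist_force: [-2.9, 0.7, -15.6]
```

```bash
python3 -m inch '[[[-1,0,0,0,0],[-1,0,0,0,0],[-1,0,0,0,0],[-1,0,0,0,0],[-1,0,0,0,0],[-1,0,0,0,0]]]' | grep -E 'time|tcp|t_force'
python3 - <<'E'
from h import *
p,D=snap('scene','s7'); print(robot.sense()['wrist_force'])
q=cv2.cvtColor(p[190:222,250:285],cv2.COLOR_BGR2LAB)[...,1].astype(float)-128
v,u=np.mgrid[0:32,0:35]; w=q*((np.hypot(u-15.7,v-13)<8)&(q>15)&(u+.3*v<27))
print(np.degrees(np.arctan2((w*(v-12.8)).sum(),(w*(u-15.7)).sum())))
E
python3 -m inch '[[[-1,0,0,0,0],[-1,0,0,0,0],[-1,0,0,0,0],[-1,0,0,0,0],[-1,0,0,0,0],[-1,0,0,0,0],[-1,0,0,0,0],[-1,0,0,0,0]]]' | grep -E 'time|tcp|t_force'
```

```text
time: 14.17
tcp_pos: [0.5218, -0.1267, 0.2037]
wrist_force: [-2.4, 0.9, -15.0]
[ -1.52047419   0.35311602 -16.01437663]
-14.013676203639754
time: 14.88
tcp_pos: [0.5218, -0.1267, 0.2037]
wrist_force: [-2.1, 1.1, -15.1]
```

The pull was held at about 14–15 N for more than 2 s. Now I'll lower the pin back home.

```bash
python3 -m inch '[[[-1,0,0,0.002,0],[-1,0,0,0.002,0],[-1,0,0,0.002,0],[-1,0,0,0.002,0],[-1,0,0,0.001,0],[-1,0,0,0,0],[-1,0,0,0,0]]]' | grep -E 'time|tcp|t_force'
```

```text
time: 15.47
tcp_pos: [0.5233, -0.1279, 0.198]
wrist_force: [-5.2, -0.2, 4.3]
```

Home again at z = 0.198 with a light push. Next I'll release, then rise.

```bash
python3 -m inch '[[[-0.6,0,0,0,0],[-0.3,0,0,-0.002,0],[0.1,0,0,0,0],[0.3,0,0,0,0],[0.3,0,0,0,0],[0.3,0,0,0,0]]]' 30 | grep -E 'time|tcp|t_force|width'
python3 -m inch '[[[0.3,0,0,-0.01,0],[0.3,0,0,-0.02,0],[0.3,0,0,-0.03,0],[0.3,0,0,-0.03,0],[0.3,0,0,-0.03,0],[0.3,0.02,0,0,0],[0.3,0.04,0,0,0],[0.3,0.04,0,0,0],[0.3,0.04,0,0,0],[0.3,0,0,0,0],[0.3,0,0,0,0],[0.3,0,0,0,0]]]' | grep -E 'time|tcp|t_force'
python3 - <<'E'
from h import *
p,D=snap('scene','s8'); cv2.imwrite('pics/c8.png',cv2.resize(p[120:240,220:380],None,fx=4,fy=4,interpolation=cv2.INTER_CUBIC))
E
```

```text
time: 15.97
tcp_pos: [0.5227, -0.1269, 0.1973]
wrist_force: [0.9, -0.0, -0.7]
width: 0.0552
time: 16.97
tcp_pos: [0.3947, -0.0697, 0.3176]
wrist_force: [0.1, 0.2, -0.0]
```

View pics/c8.png

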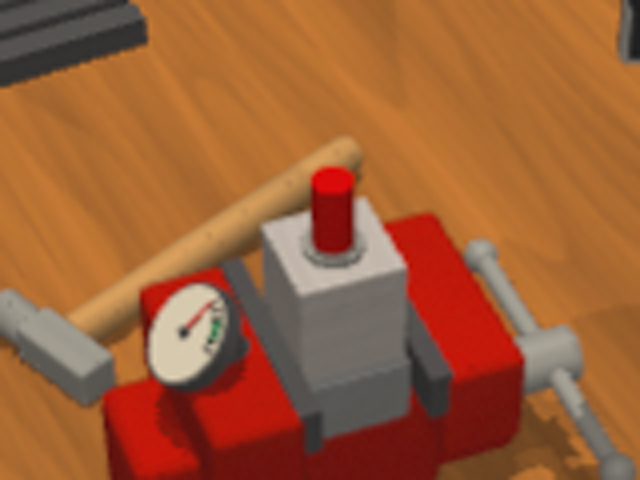

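The pin stands upright in the receiver at about (333,215) with its flange on the top face. The needle is back at zero and the gripper is clear.

```bash
python3 -c "
from workcell import robot
print(robot.hand_in())"
```

```text
the job is handed in; nothing more can be done
None
```

The red pin was pushed fully home in the receiver, held about 14–15 N of upward pull for over 2 s (briefly about 19 N by the wrist sensor while I adjusted), then set back home and released, and the job is handed in; no verdict was returned.

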